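# Spacers onto the shaker's drive spindle

### The job

Rebuild the drive of the bench shaker: thread the three spacer rings onto its off-centre drive spindle one after another, the widest first at the bottom, then the middle-sized one, the narrowest on top, each lying flat and fully down. Lower each ring down the spindle rather than letting it drop, do not force it down, and leave the bottles, vials and other things on the bench where they are.

Things in the scene. Friction and masses are not known exactly. Their poses are not given: they have to be found in the camera images.
- seat_axis (a point): point on the turning axis of the shaker's steel crank disc, at the disc's flat top, 75 mm above the bench; z up. On the disc stands the vertical steel drive spindle: 14 mm thick, 54 mm tall, its centre 9 mm off this axis in a direction that is NOT reported (the disc stopped anywhere): see it from above or feel for it. Its top: a 10 mm flat with a bevel 2 mm wide, 2.5 mm deep
- wide_centre (a point): centre (on the bore's axis, half-way up) of the widest of three plain aluminium spacer rings: outside diameter 54 mm, 14 mm thick, bore 17 mm, about 78 g. z is its axis. It starts flat on the black bench in one of three places, swapped at random. Seated on the spindle its centre is 82 mm above the bench
- middle_centre (a point): centre (on the bore's axis, half-way up) of the middle-sized of three plain aluminium spacer rings: outside diameter 43 mm, 14 mm thick, bore 17 mm, about 47 g. z is its axis. It starts flat on the black bench in one of three places, swapped at random. Seated on the spindle its centre is 96 mm above the bench
- narrow_centre (a point): centre (on the bore's axis, half-way up) of the narrowest of three plain aluminium spacer rings: outside diameter 32 mm, 14 mm thick, bore 17 mm, about 23 g. z is its axis. It starts flat on the black bench in one of three places, swapped at random. Seated on the spindle its centre is 110 mm above the bench
- vial_a: small amber glass vial with an aluminium cap, 24 mm across, 45 mm tall, standing among the spacers; a bystander. Origin: centre of its underside
- vial_b: small clear vial with an aluminium cap, 24 mm across, 45 mm tall, standing among the spacers; a bystander. Origin: centre of its underside
- infusion: clear infusion bottle with a white cap, 66 mm across, 150 mm tall, standing; a bystander. Origin: centre of its underside
- driver: screwdriver, 170 mm long, lying on the bench; a bystander. Origin: underside of its middle; x runs from handle to tip
- stopper_jar: amber jar, 60 mm across, 70 mm tall, standing; a bystander. Origin: centre of its underside
- carton: white paper carton, 70 x 50 x 90 mm, standing; a bystander. Origin: centre of its underside
- shaker: bench shaker with its platform taken off, fixed: white housing 180 x 180 mm, top 60 mm above the bench; on it the crank disc, 76 mm across, with the spindle. The disc turns either way with a light drag of 0.04 N m (4 to 5 N sideways on the spindle) and stays where it is left. Origin: under the housing's centre, straight below seat_axis; x, y along its sides
Things that resemble listed ones, but are neither listed nor needed, are in the scene too. What is shaped like the part that bears middle_centre but blue is not meant.

How it is judged:
On the way, in this order (a step that is already met when the one before it is completed fails the run):
1. the widest ring is down on the disc, on the spindle, and let go (horizontal distance between wide_centre and seat_axis below 0.012 m and height (world z) of wide_centre between 0.079 and 0.085 m and (angle between wide_centre's own z axis and vertical below 0.1 rad or angle between wide_centre's own z axis and vertical above 3.04 rad) and contact force between the fingers and wide below 0.2 N), for 0.2 s.
2. the middle ring is down on the widest, on the spindle, and let go (horizontal distance between each of wide_centre, middle_centre and seat_axis below 0.012 m and height (world z) of wide_centre between 0.079 and 0.085 m and height (world z) of middle_centre between 0.093 and 0.099 m and (angle between middle_centre's own z axis and vertical below 0.1 rad or angle between middle_centre's own z axis and vertical above 3.04 rad) and contact force between the fingers and middle below 0.2 N), for 0.2 s.
3. the narrowest ring is down on the middle one, on the spindle, and let go (horizontal distance between each of middle_centre, narrow_centre and seat_axis below 0.012 m and height (world z) of middle_centre between 0.093 and 0.099 m and height (world z) of narrow_centre between 0.107 and 0.113 m and (angle between narrow_centre's own z axis and vertical below 0.1 rad or angle between narrow_centre's own z axis and vertical above 3.04 rad) and contact force between the fingers and narrow below 0.2 N), for 0.2 s.
At the end, for the whole second after the job is handed in: All three rings are on the spindle, flat within 0.1 rad, released and at rest: widest on the disc, middle one on it, narrowest on top; each centre within 3 mm of its seated height (82, 96, 110 mm above the bench) and within 12 mm of the disc's axis (all of step 1 and all of step 3 and (angle between middle_centre's own z axis and vertical below 0.1 rad or angle between middle_centre's own z axis and vertical above 3.04 rad) and contact force between the fingers and middle below 0.2 N and linear speed of each of wide, middle, narrow below 0.01 m/s); the robot touches nothing.
It fails at once if a ring is dropped down the spindle (it moves faster than 0.5 m/s on it) ((horizontal distance between wide_centre and seat_axis below 0.012 m and height (world z) of wide_centre below 0.125 m and linear speed of wide above 0.5 m/s) or (horizontal distance between middle_centre and seat_axis below 0.012 m and height (world z) of middle_centre below 0.125 m and linear speed of middle above 0.5 m/s) or (horizontal distance between narrow_centre and seat_axis below 0.012 m and height (world z) of narrow_centre below 0.125 m and linear speed of narrow above 0.5 m/s)).
It fails at once if a ring is forced: something presses on the shaker with more than 80 N (contact force between shaker and anything else above 80 N).
It fails at once if a bystander is moved by more than 30 mm or tipped over (distance of any of vial_a, vial_b, infusion, driver, stopper_jar, carton from where it was at the start of the episode above 0.03 m or angle between any of vial_a, vial_b, infusion, stopper_jar, carton's own z axis and vertical above 0.5 rad).
It also fails if it takes over 72 s, if anything falls off the work surface, if the arm or the gripper's body presses on something with over 40 N, if the wrist force passes 120 N, or if a joint passes its speed limit or range.

### The arm

A 6-joint arm with a two-finger parallel gripper is mounted at the origin on the work surface. World frame = base frame: x ahead of the robot, y to its left, z up, the work surface at z = 0. Lengths are in m, angles in rad, forces in N, time in s.
With the tool pointing down it reaches from about 0.425 to 0.95 m from the base axis. Payload 3.5 kg.
Tool frame: the origin (TCP) lies on the front face of the gripper's body, between the roots of the fingers; the fingertips stand 73 mm ahead of it and the grasp point (between the pads) lies 54 mm ahead of it; z points along the fingers, y is the line along which they close (so a half turn about z gives the same grasp; the last joint's range is limited). The gripper opens to 85 mm and grips with 20 to 120 N. Pads are 22 mm wide; open, the fingers measure 114 mm over their backs; the gripper's body (76 mm by 85 mm) begins 54 mm behind the grasp point. The pads swing forward as they close: fully open they stand 13 mm farther back than shut.
Start: joints at [1.091, 0.286, 1.577, -0, 1.279, -0.15], TCP at [0.219, 0.639, 0.304] pointing down, gripper open.
Joint ranges: [-2.77, 2.77], [-0.9, 2.22], [0.21, 2.48], [-1.53, 4.67], [0.24, 2.81], [-2.84, 2.84]. Speed limits (rad/s): [2.79, 2.79, 3.14, 3.14, 3.14, 3.14].

### API

Orientations are given as a rotation vector (axis times angle).
In Python, from plant import bot gives the robot as it stands.
- The arm moves only by the shell command python3 -m crank 'ROWS' [OPENING] [FORCE]. ROWS is a JSON object of lists of equal length, an entry for each row: "travel": the shift along the tool's x, y, z in m, a list of three; "twist": the turn, a rotation vector about the tool's x, y, z in rad, a list of three. A call has 1 to 12 rows; each row is the pose to reach, as a shift and turn from the pose commanded when the call began, along the tool's axes at that moment; what a row does not reach only later rows make up. A row lasts 1/8 s, in which the tool goes at most 62.5 mm and 10.7 degrees, less where a joint would pass 70% of its speed; a pose out of reach is approached as far as the arm can. A call with a gripper value outside its range is refused whole. OPENING is the opening, from -1 (shut) to 1 (fully open), set as the call begins (- or left out, the last holds). The fingers move at their own pace and stop on an object; FORCE is the grip in N (left out, the last holds). Time passes only in rows, so rows that repeat a pose let the fingers close. It gives the time, the measured TCP pose, the force, the opening and the grip force at its end, in the units of the state.
- bot.get_state(): the state, without advancing time (a new reading comes with each control period).
- bot.read_camera(name): name is "scene" or "top" or "wrist"; returns a dict with "img" (400x640x3 uint8, red, green, blue), "mtx" (3x3 intrinsics, pixels), "dist" ([k1, k2, p1, p2, k3] as OpenCV has them; the pictures are not rectified), "R" (3x3) and "t" (3): a world point X has camera coordinates R X + t; the wrist camera has in their place "hand_eye" (4x4, takes a point from camera to tool coordinates, whose origin is the TCP and whose axes are the flange's). Camera axes: x right, y down, z forward; pixel columns grow to the right and rows downward; lengths in m; the calibration is good to about 2 mm. A picture is of the moment at which its call begins: read the wrist's pose just before it. There is no depth.
- bot.sign_off(): hands the job in; it is judged then, once.
The state is a dict: "clock": time; "joints": joint angles; "qvel": joint speeds; "tau": joint torques, N m; "tcp_pos": TCP position; "tcp_rot": TCP orientation; "ft_force": force on the tool from outside, world axes, zero at the start; "moment": the same for the moment, N m; "gripper_width": finger opening in m; "finger_force": force on a finger pad.
Only numpy, scipy, OpenCV 4.12 (cv2) and the standard library are available. Lean on these libraries where they do the work, as an engineer would, in place of code of your own. Each camera call takes 0.05 s, during which the arm holds its last target. There are 200 camera calls.

## Working session

There is one attempt and no reset: what is moved stays moved. The work goes in short steps, Python scripts to look and compute and a shell command to move; the robot and the scene stay as the last step left them, time stands still between calls to the robot, and variables do not carry over. Pictures are saved under pics/ and viewed, at most 10 in all, crops included, and the job is handed in when it is done.

```bash
ls; mkdir -p pics
python3 - <<'E'
from plant import bot
import cv2
s=bot.get_state();print({k:s[k] for k in('clock','tcp_pos','tcp_rot','gripper_width','ft_force')})
for n in('top','scene'):
    c=bot.read_camera(n);cv2.imwrite(f'pics/{n}0.png',c['img'][:,:,::-1]);print(n,c['mtx'].tolist(),c['dist'],c['R'].tolist(),c['t'])
E
```

```text
pics
{'clock': 0.0, 'tcp_pos': array([0.21834539, 0.63818381, 0.30252039]), 'tcp_rot': array([-0.51561991, -3.09821458,  0.00356496]), 'gripper_width': 0.08507668797559849, 'ft_force': array([0.15585694, 0.16947227, 0.72884339])}
top [[505.7485629789319, 0.0, 319.14938262185547], [0.0, 505.7485629789319, 208.54390670351634], [0.0, 0.0, 1.0]] [-0.05652655  0.          0.          0.          0.        ] [[0.017668111791082856, -0.999802199899007, 0.009132299975578698], [-0.9900690202776404, -0.018768707662141813, -0.13932361859773176], [0.139467461840427, -0.006580022021179816, -0.9902047921505884]] [0.06254613 0.54100802 1.1810252 ]
scene [[462.0834247418134, 0.0, 327.361150720291], [0.0, 462.0834247418134, 201.50138608510485], [0.0, 0.0, 1.0]] [-0.01463831  0.          0.          0.          0.        ] [[-0.45540885733796027, 0.8901075888679043, 0.017642360893575876], [0.6362451615815455, 0.33925774561299415, -0.6928898010547292], [-0.6227317777520321, -0.3043232858020478, -0.7208276289768857]] [ 0.17753822 -0.30210291  1.75124196]
```

View pics/top0.png

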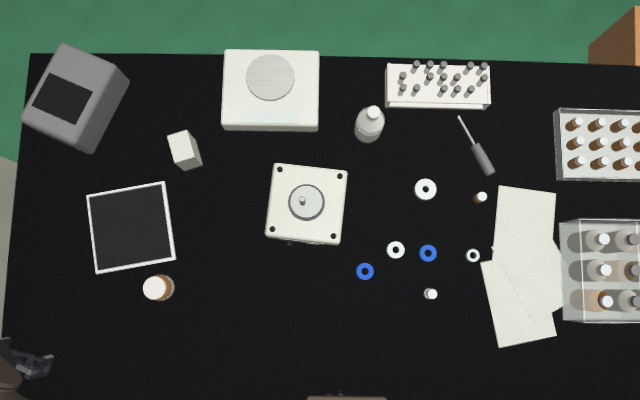

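View pics/scene0.png

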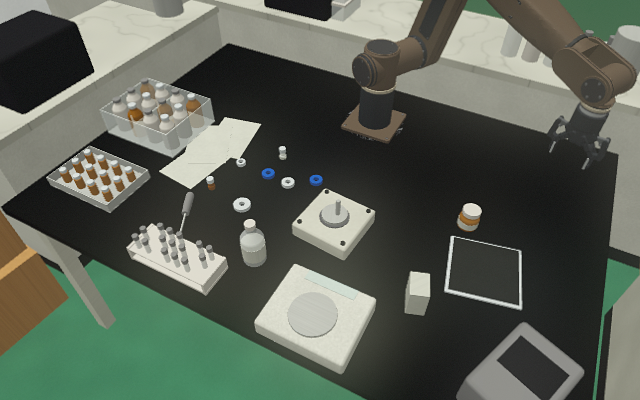

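The top view shows the shaker at (307,203) with its spindle near (302,200). Candidates: silver rings at (426,189) large, (396,250) middle and (473,256) small; blue decoys at (364,271) and (428,253). I choose the three silver ones and measure them next.

```bash
cat > h.py <<'E'
import numpy as np,cv2
from scipy.spatial.transform import Rotation as Ro
from plant import bot
def cam(n):
    s=bot.get_state();c=bot.read_camera(n)
    if n=='wrist':
        T=np.eye(4);T[:3,:3]=Ro.from_rotvec(s['tcp_rot']).as_matrix();T[:3,3]=s['tcp_pos']
        E=np.linalg.inv(T@np.array(c['hand_eye']));c['R']=E[:3,:3];c['t']=E[:3,3]
    return c
def px2w(c,uv,z):
    uv=np.asarray(uv,float).reshape(-1,1,2)
    p=cv2.undistortPoints(uv,c['mtx'],np.array(c['dist'])).reshape(-1,2)
    d=np.c_[p,np.ones(len(p))]@c['R'];o=-c['R'].T@c['t']
    return o+d*((z-o[2])/d[:,2])[:,None]
def w2px(c,X):
    return cv2.projectPoints(np.asarray(X,float).reshape(-1,1,3),cv2.Rodrigues(c['R'])[0],c['t'],c['mtx'],np.array(c['dist']))[0].reshape(-1,2)
def blobs(c,z,m,amin=60):
    out=[]
    for k in cv2.findContours(m.astype(np.uint8),cv2.RETR_EXTERNAL,cv2.CHAIN_APPROX_NONE)[0]:
        if cv2.contourArea(k)<amin: continue
        w=px2w(c,k.reshape(-1,2),z)[:,:2].astype(np.float32)
        (x,y),r=cv2.minEnclosingCircle(w);e=cv2.fitEllipse(w*1000)
        out.append((np.round(k.mean((0,1))),np.round([x,y,2*r],4),np.round(e[0],1),np.round(e[1],1)))
    return out
def tool(c_from,X):  # world shift -> tool axes
    s=bot.get_state();return Ro.from_rotvec(s['tcp_rot']).inv().apply(np.asarray(X)-s['tcp_pos'])
E
python3 - <<'E'
from h import *
for n in('top','scene'):
    c=cam(n);im=c['img'].astype(int);m=(im.min(2)>110)&(im.max(2)-im.min(2)<50)
    print(n,-c['R'].T@c['t'])
    for b in blobs(c,.014,m,30):
        if 15<b[3][0]<70: print(b)
c=cam('top');h=bot.read_camera('wrist')['hand_eye'];print(np.round(h,3))
cv2.imwrite('pics/topc.png',cv2.resize(c['img'][155:280,260:500,::-1],None,fx=3.3,fy=3.3,interpolation=cv2.INTER_CUBIC))
for uv,z in(((307,203),.075),((302,200),.129)): print(px2w(c,uv,z))
E
```

```text
top [0.36981562 0.08045896 1.24426082]
(array([430., 293.]), array([ 0.3414, -0.1992,  0.0315]), array([ 341.6, -199.2]), array([24.5, 31.1]))
(array([154., 288.]), array([0.3429, 0.4667, 0.0588]), array([343.2, 466.9]), array([54.6, 56.9]))
(array([473., 255.]), array([ 0.4355, -0.3048,  0.0342]), array([ 435.4, -305.1]), array([30. , 32.6]))
(array([395., 249.]), array([ 0.4459, -0.1149,  0.0444]), array([ 446., -115.]), array([40.6, 42.5]))
(array([481., 196.]), array([ 0.582 , -0.3304,  0.0268]), array([ 582.1, -330.5]), array([21.5, 25.7]))
(array([425., 189.]), array([ 0.5976, -0.1904,  0.0548]), array([ 597.7, -190.2]), array([52. , 53.3]))
(array([  4., 244.]), array([0.4395, 0.8628, 0.4485]), array([853.2, 874.3]), array([  39.8, 1112.1]))
(array([184., 148.]), array([0.6849, 0.4134, 0.1145]), array([691.2, 415.1]), array([ 68.9, 101. ]))
(array([475., 145.]), array([ 0.717 , -0.3194,  0.1671]), array([ 683.1, -336.7]), array([ 15.6, 210.7]))
(array([370., 122.]), array([ 0.7691, -0.0558,  0.0867]), array([768.3, -52.7]), array([69. , 82.3]))
scene [1.36361801 0.47740634 1.0
[... 534 characters left out ...]
]), array([ 0.6723, -0.3431,  0.0827]), array([ 671.7, -344. ]), array([18.6, 98.9]))
(array([288., 182.]), array([ 0.4533, -0.1137,  0.0531]), array([ 452.2, -113.3]), array([41.5, 51.4]))
(array([282., 152.]), array([ 0.3338, -0.2071,  0.0709]), array([ 330.9, -206.2]), array([22.1, 80.5]))
(array([560., 129.]), array([-0.2781,  0.6355,  0.0639]), array([-276.5,  637.7]), array([21.5, 57.2]))
(array([589., 112.]), array([-0.4533,  0.7215,  0.0802]), array([-447.7,  719.5]), array([34.4, 66.6]))
[[-0.001 -0.951 -0.309  0.081]
 [ 1.    -0.001 -0.     0.   ]
 [-0.    -0.309  0.951 -0.07 ]
 [ 0.     0.     0.     1.   ]]
[[0.54705144 0.10132161 0.075     ]]
[[0.54542427 0.11165638 0.129     ]]
```

View pics/topc.png

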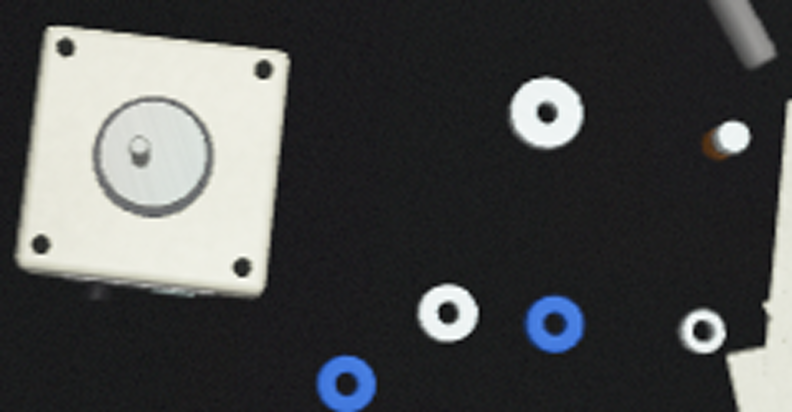

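The crop confirms it: wide ring at crop (547,113), middle (447,312), narrow (702,330), with the blue ones as decoys. The spindle top is at (139,146), left of the disc centre (153,155), so it sits towards +y. Measured diameters of 53, 42 and 32 mm match. I go over the shaker first.

Run:
```python
from h import *
print(np.round(tool(0,[.547,.105,.30]),3)); print(np.round(tool(0,[.598,-.19,.25]),3))
```

```text
[-0.484 -0.398  0.004]
[-0.627 -0.661  0.054]
```

```bash
python3 -m crank '{"travel":[[-0.048,-0.040,0],[-0.097,-0.08,0],[-0.145,-0.119,0],[-0.194,-0.159,0],[-0.242,-0.199,0],[-0.29,-0.239,0],[-0.339,-0.279,0],[-0.387,-0.318,0],[-0.436,-0.358,0],[-0.484,-0.398,0.004],[-0.484,-0.398,0.004],[-0.484,-0.398,0.004]],"twist":[[0,0,0],[0,0,0],[0,0,0],[0,0,0],[0,0,0],[0,0,0],[0,0,0],[0,0,0],[0,0,0],[0,0,0],[0,0,0],[0,0,0]]}' 0.6
python3 - <<'E'
from h import *
c=cam('wrist');cv2.imwrite('pics/w1.png',c['img'][:,:,::-1])
for X in([.548,.103,.075],[.547,.112,.129],[.547,.112,.075]): print(w2px(c,X))
print(bot.get_state()['joints'])
print(np.round(tool(0,[.598,-.19,.22]),3))
E
```

```text
clock: 1.8
tcp_pos: [0.5474, 0.1053, 0.2997]
tcp_rot: [-0.517, -3.098, -0.001]
ft_force: [-0.2, 0.2, -0.8]
gripper_width: 0.0685
finger_force: 0.0
[[323.88627628 184.1841196 ]]
[[334.45892541 198.73777707]]
[[333.02808847 180.00745612]]
[ 9.23032817e-03  3.12308159e-02  1.87247557e+00  4.57154746e-04
  1.23841368e+00 -1.23245140e+00]
[-0.144 -0.264  0.08 ]
```

View pics/w1.png

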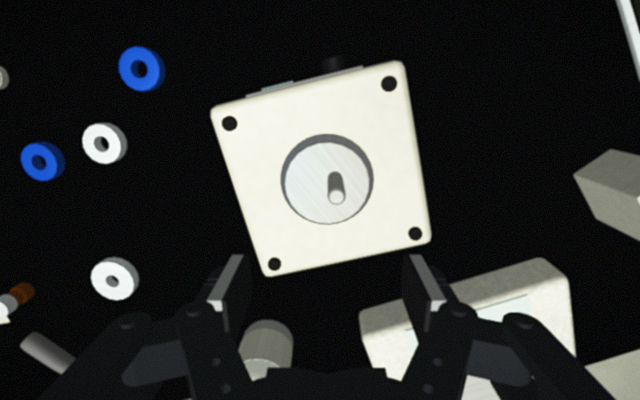

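The wrist view shows the spindle top at (337,197) and the disc centre at (327,180). Next, above the wide ring.

```bash
python3 -m crank '{"travel":[[-0.029,-0.053,0],[-0.058,-0.106,0],[-0.086,-0.158,0.02],[-0.115,-0.211,0.05],[-0.144,-0.264,0.08],[-0.144,-0.264,0.08],[-0.144,-0.264,0.08]],"twist":[[0,0,0],[0,0,0],[0,0,0],[0,0,0],[0,0,0],[0,0,0],[0,0,0]]}'
cat >> h.py <<'E'
def bore(c,X0,z,rad=40):
    u0=w2px(c,X0)[0].astype(int);im=c['img'].astype(int)
    m=((im.min(2)>100)&(im.max(2)-im.min(2)<60)).astype(np.uint8)
    w=np.zeros_like(m);cv2.circle(w,tuple(int(i) for i in u0),rad,1,-1)
    ks,hh=cv2.findContours(m*w,cv2.RETR_CCOMP,cv2.CHAIN_APPROX_NONE)
    for k,h in zip(ks,hh[0]):
        if cv2.contourArea(k)>80:
            p=px2w(c,k.reshape(-1,2),z)*1000;e=cv2.fitEllipse(p[:,:2].astype(np.float32))
            print('hole' if h[3]>=0 else 'outer',np.round(k.mean((0,1))),np.round(e[0],1),np.round(e[1],1))
E
python3 - <<'E'
from h import *
c=cam('wrist');cv2.imwrite('pics/w2.png',c['img'][:,:,::-1]);print(w2px(c,[.598,-.19,.014]))
bore(c,[.598,-.19,.014],.014,90)
s=bot.get_state();R=Ro.from_rotvec(s['tcp_rot']);print(s['tcp_pos'],R.as_matrix().round(3))
E
```

```text
clock: 2.72
tcp_pos: [0.5984, -0.1898, 0.2197]
tcp_rot: [-0.514, -3.098, -0.001]
ft_force: [0.7, 0.5, -0.3]
gripper_width: 0.0683
finger_force: 0.0
[[325.60153794 188.32790672]]
outer [325. 184.] [ 595.3 -189.2] [53.5 54.3]
hole [325. 185.] [ 594.8 -189.1] [14.6 15.9]
[ 0.59867222 -0.18929262  0.22054579] [[-0.947  0.322  0.001]
 [ 0.322  0.947  0.   ]
 [-0.     0.001 -1.   ]]
```

View pics/w2.png

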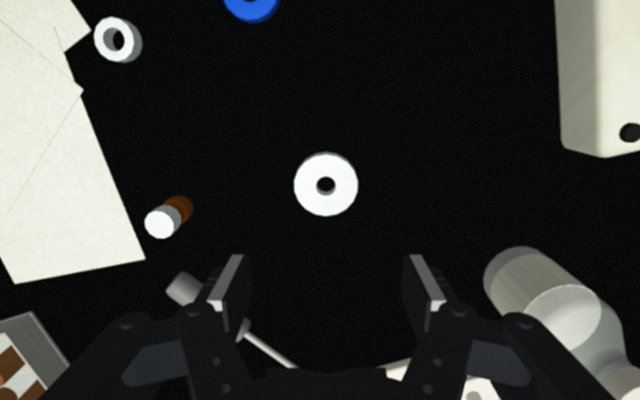

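Wide ring bore at (325,185), centred between the fingers (tips near (243,256) and (411,256)). I estimate fingertip reach from these.

Run:
```python
from h import *
c=bot.read_camera('wrist');f=c['mtx'][0,0];print(c['mtx'])
for l,r in((243,411),(237,417)):
    p=cv2.undistortPoints(np.array([[[(l+r)/2,256.]]]),c['mtx'],np.array(c['dist'])).ravel()
    d=f*.0683/(r-l);print(np.round(c['hand_eye']@[p[0]*d,p[1]*d,d,1],4))
print(np.round(tool(0,[.5955,-.1893,.08]),4))
```

```text
[[340.4022043    0.         326.08587809]
 [  0.         340.4022043  197.91152209]
 [  0.           0.           1.        ]]
[1.59e-02 3.00e-04 5.45e-02 1.00e+00]
[2.02e-02 3.00e-04 4.63e-02 1.00e+00]
[ 0.0033 -0.0013  0.1411]
```

```bash
python3 -m crank '{"travel":[[0.003,-0.001,0.05],[0.003,-0.001,0.09],[0.003,-0.001,0.12],[0.003,-0.001,0.138],[0.003,-0.001,0.148],[0.003,-0.001,0.148]],"twist":[[0,0,0],[0,0,0],[0,0,0],[0,0,0],[0,0,0],[0,0,0]]}' && python3 -m crank '{"travel":[[0,0,0],[0,0,0],[0,0,0],[0,0,0],[0,0,0],[0,0,0]],"twist":[[0,0,0],[0,0,0],[0,0,0],[0,0,0],[0,0,0],[0,0,0]]}' -1 40
```

```text
clock: 3.58
tcp_pos: [0.5955, -0.1907, 0.0724]
tcp_rot: [0.515, 3.099, -0.0]
ft_force: [0.3, 0.1, 0.2]
gripper_width: 0.0682
finger_force: 0.0
clock: 4.32
tcp_pos: [0.5964, -0.1916, 0.074]
tcp_rot: [0.515, 3.096, -0.001]
ft_force: [-0.8, 1.4, 5.6]
gripper_width: 0.0519
finger_force: 42.3
```

```bash
python3 -m crank '{"travel":[[0,0,-0.02],[0,0,-0.06],[0,0,-0.11],[0,0,-0.16],[0,0,-0.16],[0,0,-0.16]],"twist":[[0,0,0],[0,0,0],[0,0,0],[0,0,0],[0,0,0],[0,0,0]]}'
python3 - <<'E'
from h import *
c=cam('wrist');cv2.imwrite('pics/w3.png',c['img'][:,:,::-1])
s=bot.get_state();p=s['tcp_pos'];print(p);z=p[2]-.073+.014
print(w2px(c,[*p[:2],z]));bore(c,[*p[:2],z],z,150)
print(np.round(tool(0,[.547,.112,.3]),3))
E
```

```text
clock: 5.08
tcp_pos: [0.5946, -0.1908, 0.2318]
tcp_rot: [-0.516, -3.098, -0.0]
ft_force: [0.8, 0.0, -0.4]
gripper_width: 0.0524
finger_force: 42.1
[ 0.59417636 -0.19062952  0.23042238]
[[326.36514692 281.42928837]]
outer [381. 365.] [ 648.9 -182.4] [10.6 15.6]
outer [284. 352.] [ 625.3 -221.9] [ 3.1 43.4]
outer [410. 298.] [ 614.4 -158.1] [4.7 7.2]
outer [242. 297.] [ 590. -229.] [4.9 7.1]
outer [193. 292.] [ 580.4 -248.8] [ 9.2 19. ]
outer [326. 273.] [ 591.9 -190. ] [52.3 56.9]
hole [326. 273.] [ 590.2 -189.4] [10.1 14.4]
[ 0.143  0.271 -0.069]
```

View pics/w3.png

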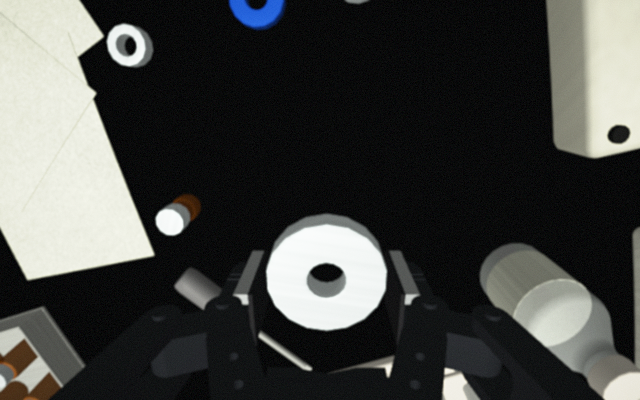

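The ring is held level with its bore at (326,277) and sits about 0 mm off the tool axis. Now I move beside the spindle, keeping it in view on the camera side.

```bash
python3 -m crank '{"travel":[[0.015,0.046,0],[0.03,0.091,0],[0.044,0.136,0],[0.058,0.181,0.0],[0.073,0.226,0.0],[0.088,0.271,0.01],[0.088,0.271,0.01],[0.088,0.271,0.01]],"twist":[[0,0,0],[0,0,0],[0,0,0],[0,0,0],[0,0,0],[0,0,0],[0,0,0],[0,0,0]]}'
python3 - <<'E'
from h import *
c=cam('wrist');im=c['img'];cv2.imwrite('pics/w4.png',im[:,:,::-1])
print(bot.get_state()['tcp_pos'],w2px(c,[.547,.112,.129]))
np.savez('w4.npz',img=im,R=c['R'],t=c['t'],mtx=c['mtx'],dist=c['dist'])
E
```

```text
clock: 6.12
tcp_pos: [0.5989, 0.0936, 0.2201]
tcp_rot: [-0.514, -3.096, 0.002]
ft_force: [-0.1, 0.1, -0.2]
gripper_width: 0.0523
finger_force: 42.2
[0.59930532 0.09303883 0.22075297] [[327.65052478 145.78181879]]
```

View pics/w4.png

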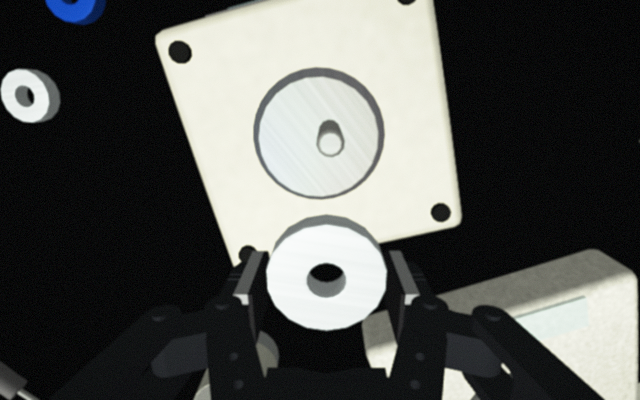

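The spindle top is at about (331,144), the disc centre near (319,132), and the held ring centre at (326,277).

Run:
```python
from h import *
c=dict(np.load('w4.npz'));g=c['img'].mean(2).astype(int)
print('col',g[208:336:2,326]);print('row',g[272,260:272],g[272,380:394])
print('sp rows 112-160',g[112:160:2,331]);print('sp cols 310-350',g[142,312:350])
for z in(.157,.160,.163): print(z,px2w(c,[(326,228),(326,329.5),(266.5,272),(386.5,272)],z).round(4)[:,:2].tolist())
print(px2w(c,[(331,144)],.129), px2w(c,[(319,132)],.075))
```

```text
col [240 240 239 184 118 121 120 121 181 247 247 247 248 250 249 249 248 248
 246 246 246 246 246 246 244 242 244 195  32   5  11   9   9   8   7   4
  13  70 112 115 112 113 111 120 134 235 246 244 242 241 241 241 241 241
 242 242 242 241 241 242 241 143  10  13]
row [ 19  15  12  15  15  63 164 242 249 247 247 247] [242 241 242 241 240 232 167  75  21  12  16  12  21  15]
sp rows 112-160 [232 234 230 225 137  91  90  89  93 112 147 218 230 228 228 229 229 230
 233 234 232 191 162 228]
sp cols 310-350 [236 235 234 223 188 148 148 177 209 230 231 231 230 229 229 229 229 229
 229 229 229 229 229 229 229 229 230 227 204 161 122 121 170 211 227 228
 226 228]
0.157 [[0.5755, 0.1015], [0.6247, 0.0846], [0.5869, 0.0696], [0.6042, 0.12]]
0.16 [[0.5743, 0.1019], [0.6224, 0.0854], [0.5855, 0.0707], [0.6023, 0.12]]
0.163 [[0.5731, 0.1023], [0.6201, 0.0862], [0.584, 0.0719], [0.6005, 0.12]]
[[0.54671255 0.11377486 0.129     ]] [[0.5452844  0.10703208 0.075     ]]
```

```bash
python3 -m crank '{"travel":[[0.03,0.001,0],[0.056,0.002,0],[0.056,0.002,0],[0.056,0.002,0.006],[0.056,0.002,0.012],[0.056,0.002,0.016],[0.056,0.002,0.020],[0.056,0.002,0.024],[0.056,0.002,0.026],[0.056,0.002,0.026]],"twist":[[0,0,0],[0,0,0],[0,0,0],[0,0,0],[0,0,0],[0,0,0],[0,0,0],[0,0,0],[0,0,0],[0,0,0]]}'
python3 - <<'E'
from h import *
s=bot.get_state();print(s['tcp_pos'],s['ft_force'],s['moment'])
c=cam('wrist');g=c['img'].mean(2).astype(int);cv2.imwrite('pics/w5.png',c['img'][200:350,230:430,::-1].repeat(3,0).repeat(3,1))
E
```

```text
clock: 7.42
tcp_pos: [0.5473, 0.1139, 0.1958]
tcp_rot: [-0.516, -3.099, 0.0]
ft_force: [-0.0, -0.7, -0.2]
gripper_width: 0.0524
finger_force: 42.2
[0.54726572 0.11390854 0.19576016] [-0.03377066 -0.69736774 -0.15910321] [ 0.01261886 -0.01025709  0.03993119]
```

View pics/w5.png

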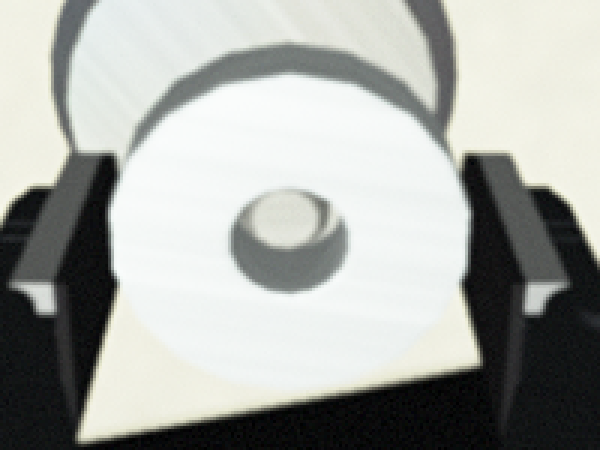

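The spindle top shows inside the bore (crop (290,218)), engaged with no force. I lower it gently.

```bash
python3 -m crank '{"travel":[[0,0,0.008],[0,0,0.016],[0,0,0.024],[0,0,0.032],[0,0,0.038],[0,0,0.042],[0,0,0.044],[0,0,0.045],[0,0,0.045]],"twist":[[0,0,0],[0,0,0],[0,0,0],[0,0,0],[0,0,0],[0,0,0],[0,0,0],[0,0,0],[0,0,0]]}'
```

```text
clock: 8.6
tcp_pos: [0.5474, 0.1139, 0.1511]
tcp_rot: [0.516, 3.099, 0.0]
ft_force: [0.2, -0.2, -0.2]
gripper_width: 0.0519
finger_force: 42.2
```

```bash
python3 -m crank '{"travel":[[0,0,0.001],[0,0,0.0015],[0,0,0.002],[0,0,0.002]],"twist":[[0,0,0],[0,0,0],[0,0,0],[0,0,0]]}'
```

```text
clock: 9.1
tcp_pos: [0.5474, 0.1139, 0.149]
tcp_rot: [0.516, 3.099, 0.0]
ft_force: [-0.3, 0.2, -0.9]
gripper_width: 0.0524
finger_force: 42.2
```

```bash
python3 -m crank '{"travel":[[0,0,0],[0,0,0],[0,0,0],[0,0,0],[0,0,-0.02],[0,0,-0.06],[0,0,-0.08],[-0.04,0,-0.08],[-0.056,0,-0.08],[-0.056,0,-0.08]],"twist":[[0,0,0],[0,0,0],[0,0,0],[0,0,0],[0,0,0],[0,0,0],[0,0,0],[0,0,0],[0,0,0],[0,0,0]]}' 0.5
python3 - <<'E'
from h import *
c=cam('wrist');g=c['img']
for X in([.5467,.1137,.089],[.5467,.1137,.129]): print(w2px(c,X))
cv2.imwrite('pics/w6.png',g[60:230,210:450,::-1].repeat(3,0).repeat(3,1)); bore(c,[.5467,.1137,.089],.089,120)
print(np.round(tool(0,[.4475,-.1145,.22]),3))
E
```

```text
clock: 10.35
tcp_pos: [0.6005, 0.0954, 0.2282]
tcp_rot: [-0.517, -3.097, 0.0]
ft_force: [-0.4, -0.3, -1.0]
gripper_width: 0.0642
finger_force: 0.0
[[325.93067855 129.95589129]]
[[325.87410318 139.36445458]]
outer [325. 129.] [552.2 111. ] [144.9 146.8]
hole [326. 123.] [542.9 114.9] [ 8.1 12.6]
hole [257. 121.] [529.8  78.5] [ 9.8 30.9]
hole [369. 125.] [546.4  97.2] [82.1 93.3]
hole [283.  80.] [511.2  99.9] [ 5. 25.]
[ 0.076 -0.248  0.008]
```

View pics/w6.png

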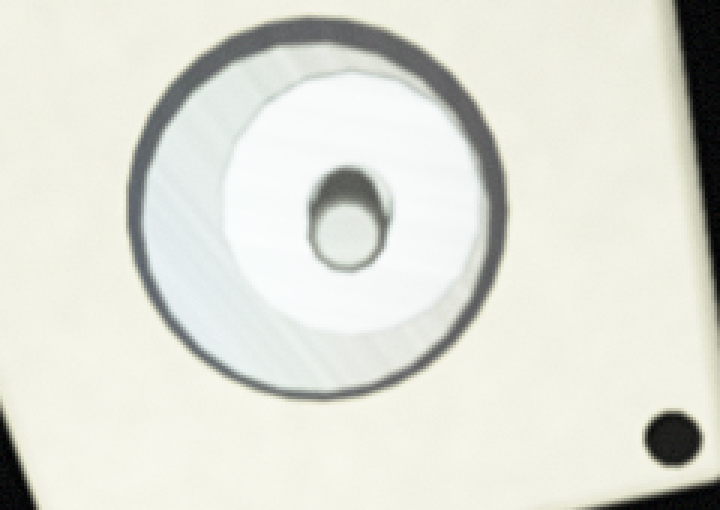

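The wide ring is seated flat around the spindle (top at crop (346,236), as predicted). Next, the middle ring.

```bash
python3 -m crank '{"travel":[[0.016,-0.05,0],[0.031,-0.1,0],[0.046,-0.15,0],[0.061,-0.2,0.004],[0.077,-0.248,0.008],[0.077,-0.248,0.008],[0.077,-0.248,0.008]],"twist":[[0,0,0],[0,0,0],[0,0,0],[0,0,0],[0,0,0],[0,0,0],[0,0,0]]}' 0.4
python3 - <<'E'
from h import *
c=cam('wrist');s=bot.get_state();print(s['tcp_pos'],s['joints'].round(2))
bore(c,[.446,-.1145,.014],.014,60);print(np.round(tool(0,[.4475,-.1145,.074]),4))
E
```

```text
clock: 11.28
tcp_pos: [0.4468, -0.1133, 0.2208]
tcp_rot: [-0.516, -3.099, -0.001]
ft_force: [0.3, 0.4, -0.3]
gripper_width: 0.0599
finger_force: 0.0
[ 0.447265   -0.11308423  0.22089569] [-0.47 -0.11  2.16  0.    1.09 -1.71]
outer [324. 184.] [ 443.2 -114. ] [42.5 43.6]
hole [324. 184.] [ 442.7 -114. ] [14.3 15.8]
[-0.0007 -0.0013  0.1469]
```

```bash
python3 -m crank '{"travel":[[0.003,-0.002,0.05],[0.003,-0.002,0.09],[0.003,-0.002,0.12],[0.003,-0.002,0.138],[0.003,-0.002,0.145],[0.003,-0.002,0.145]],"twist":[[0,0,0],[0,0,0],[0,0,0],[0,0,0],[0,0,0],[0,0,0]]}' && python3 -m crank '{"travel":[[0,0,0],[0,0,0],[0,0,0],[0,0,0],[0,0,0],[0,0,0],[0,0,-0.02],[0,0,-0.06],[0,0,-0.11],[0,0,-0.16],[0,0,-0.16]],"twist":[[0,0,0],[0,0,0],[0,0,0],[0,0,0],[0,0,0],[0,0,0],[0,0,0],[0,0,0],[0,0,0],[0,0,0],[0,0,0]]}' -1 40
python3 - <<'E'
from h import *
c=cam('wrist');g=c['img'].mean(2).astype(int)
print(g[200:336:2,326],g[272,265:290],g[272,360:390])
print(np.round(tool(0,[.5467+.053,.1137-.018,.22]),3))
E
```

```text
clock: 12.08
tcp_pos: [0.444, -0.1142, 0.0758]
tcp_rot: [-0.513, -3.099, -0.0]
ft_force: [-0.0, -0.1, 0.1]
gripper_width: 0.0597
finger_force: 0.0
clock: 13.45
tcp_pos: [0.4458, -0.1161, 0.2411]
tcp_rot: [0.514, 3.088, -0.006]
ft_force: [-0.5, 0.4, -1.1]
gripper_width: 0.0405
finger_force: 40.6
[ 14  13  17  12  12  12   9  11   8   7  12  74 116 119 123 116 129 231
 246 248 249 249 248 247 245 244 245 245 247 204  36   9   7  11   8  12
  11  13  10  94 121 119 121 117 114 117 166 247 246 245 245 246 245 246
 245 245 246 223  35   9   6   7  12   7  10  12  13   7] [ 90  89  89  90  76  49  27  20  14  15  18  14  12  18  70 171 242 250
 251 250 250 251 250 250 250] [244 244 243 243 243 244 244 243 243 242 244 240 184  92  24  13  20  23
  18  20  16  20  48  72  87  88  90  89  91  89]
[-0.078  0.25   0.018]
```

```bash
python3 -m crank '{"travel":[[0,0,0],[0,0,0]],"twist":[[0,0,0],[0,0,0]]}'
python3 - <<'E'
from h import *
c=cam('wrist');s=bot.get_state();p=s['tcp_pos']
for dz in(.0755,.078):
  w=px2w(c,[(326,233.5),(326,315.5),(280,272),(372.7,272)],p[2]-dz+.014)
  print(dz,np.linalg.norm(w[1]-w[0]),Ro.from_rotvec(s['tcp_rot']).inv().apply((w[0]+w[1])/2-p).round(4))
print(p,s['tcp_rot'],np.round(tool(0,[.5473,.1139,.228]),4))
E
```

```text
clock: 13.75
tcp_pos: [0.4428, -0.1145, 0.234]
tcp_rot: [-0.515, -3.095, -0.002]
ft_force: [0.2, -0.2, -0.8]
gripper_width: 0.0409
finger_force: 40.6
0.0755 0.04099273948730682 [ 0.0025 -0.0001  0.0615]
0.078 0.04177266923967357 [ 0.001  -0.0001  0.064 ]
[ 0.44292298 -0.11453959  0.23413844] [-5.15245724e-01 -3.09569546e+00 -1.62301887e-03] [-0.0248  0.2499  0.0062]
```

```bash
python3 -m crank '{"travel":[[-0.005,0.05,0],[-0.01,0.1,0],[-0.015,0.15,0],[-0.02,0.2,0],[-0.0255,0.25,0.004],[-0.0255,0.25,0.004],[-0.0255,0.25,0.012],[-0.0255,0.25,0.02],[-0.0255,0.25,0.026],[-0.0255,0.25,0.032],[-0.0255,0.25,0.036],[-0.0255,0.25,0.036]],"twist":[[0,0,0],[0,0,0],[0,0,0],[0,0,0],[0,0,0],[0,0,0],[0,0,0],[0,0,0],[0,0,0],[0,0,0],[0,0,0],[0,0,0]]}'
python3 - <<'E'
from h import *
c=cam('wrist');cv2.imwrite('pics/w7.png',c['img'][200:350,230:430,::-1].repeat(3,0).repeat(3,1));print(bot.get_state()['tcp_pos'])
E
```

```text
clock: 15.3
tcp_pos: [0.5486, 0.1132, 0.1996]
tcp_rot: [-0.516, -3.098, 0.0]
ft_force: [-0.7, 0.0, -0.0]
gripper_width: 0.041
finger_force: 40.7
[0.54874267 0.11332186 0.19990612]
```

View pics/w7.png

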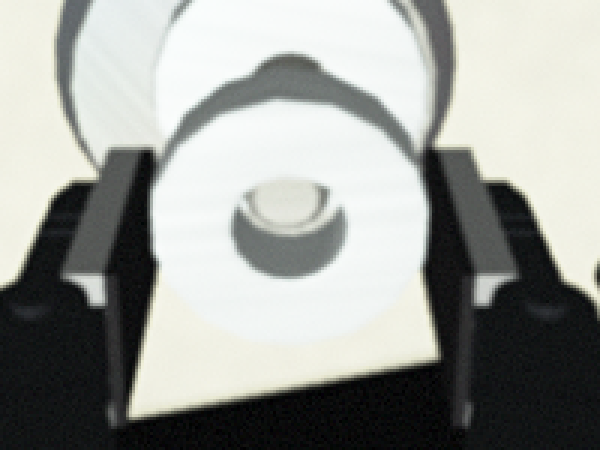

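The spindle is inside the bore (crop (287,205)) with no force. I lower it.

```bash
python3 -m crank '{"travel":[[0,0,0.006],[0,0,0.013],[0,0,0.02],[0,0,0.026],[0,0,0.03],[0,0,0.032],[0,0,0.033],[0,0,0.034],[0,0,0.034]],"twist":[[0,0,0],[0,0,0],[0,0,0],[0,0,0],[0,0,0],[0,0,0],[0,0,0],[0,0,0],[0,0,0]]}'
```

```text
clock: 16.48
tcp_pos: [0.5487, 0.1134, 0.1664]
tcp_rot: [-0.516, -3.099, 0.0]
ft_force: [-2.5, -0.9, 3.6]
gripper_width: 0.0408
finger_force: 41.0
```

```bash
python3 -m crank '{"travel":[[0,0,0],[0,0,0],[0,0,0],[0,0,0],[0,0,-0.02],[0,0,-0.05],[0,0,-0.063],[-0.04,0,-0.063],[-0.056,0,-0.063],[-0.056,0,-0.063]],"twist":[[0,0,0],[0,0,0],[0,0,0],[0,0,0],[0,0,0],[0,0,0],[0,0,0],[0,0,0],[0,0,0],[0,0,0]]}' 0.2
python3 - <<'E'
from h import *
c=cam('wrist');cv2.imwrite('pics/w8.png',c['img'][60:230,210:450,::-1].repeat(3,0).repeat(3,1))
print(w2px(c,[[.5467,.1137,.129],[.5467,.1137,.103]]))
print(np.round(tool(0,[.4355,-.304,.22]),3),tool(0,[.433,-.304,.22]))
E
```

```text
clock: 17.73
tcp_pos: [0.6019, 0.0949, 0.228]
tcp_rot: [-0.517, -3.097, 0.0]
ft_force: [-0.8, 0.9, -0.4]
gripper_width: 0.0516
finger_force: 0.0
[[325.94043104 136.46727442]
 [325.97427968 130.28920809]]
[ 0.027 -0.431  0.008] [ 0.02961094 -0.43218511  0.00817224]
```

View pics/w8.png

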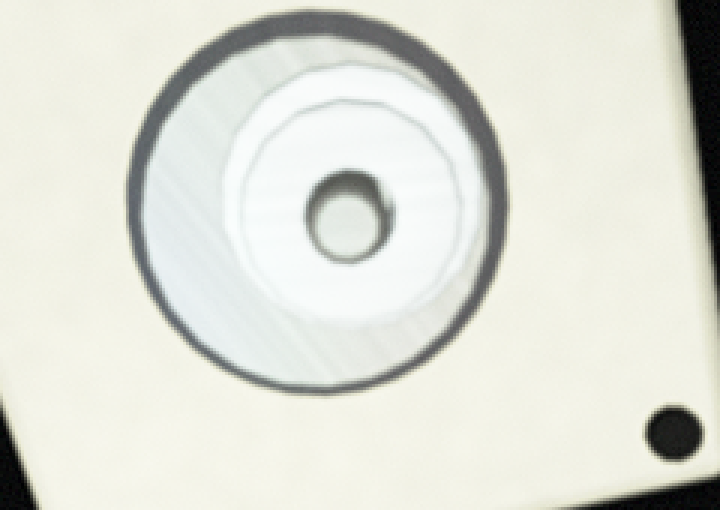

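The middle ring lies concentric and flat on the wide one, spindle at crop (347,225). Counting back, that was my 11th picture, one over the limit of 10, so from here I use numbers only. Next, the narrow ring.

```bash
python3 -m crank '{"travel":[[0.004,-0.054,0],[0.008,-0.108,0],[0.011,-0.162,0],[0.015,-0.216,0],[0.019,-0.27,0],[0.023,-0.324,0.002],[0.026,-0.378,0.004],[0.03,-0.432,0.008],[0.03,-0.432,0.008],[0.03,-0.432,0.008]],"twist":[[0,0,0],[0,0,0],[0,0,0],[0,0,0],[0,0,0],[0,0,0],[0,0,0],[0,0,0],[0,0,0],[0,0,0]]}'
python3 - <<'E'
from h import *
c=cam('wrist');s=bot.get_state();print(s['joints'].round(2))
for z in [.014]: bore(c,[.433,-.304,.014],z,45)
p=s['tcp_pos'];print(p)
E
```

```text
clock: 19.02
tcp_pos: [0.4331, -0.3027, 0.2204]
tcp_rot: [-0.516, -3.098, -0.002]
ft_force: [-0.0, -0.5, -0.2]
gripper_width: 0.0513
finger_force: 0.0
[-0.8   0.05  2.01  0.    1.09 -2.04]
outer [324. 188.] [ 432.3 -304.5] [31.5 33. ]
hole [323. 188.] [ 431.8 -304.4] [14. 16.]
outer [286. 174.] [ 410.6 -329.4] [ 9.9 17.9]
[ 0.43346726 -0.30233019  0.22057801]
```

```bash
python3 -m crank '{"travel":[[0,-0.002,0.05],[0,-0.002,0.09],[0,-0.002,0.12],[0,-0.002,0.138],[0,-0.002,0.145],[0,-0.002,0.145]],"twist":[[0,0,0],[0,0,0],[0,0,0],[0,0,0],[0,0,0],[0,0,0]]}' && python3 -m crank '{"travel":[[0,0,0],[0,0,0],[0,0,0],[0,0,0],[0,0,0],[0,0,0],[0,0,-0.02],[0,0,-0.06],[0,0,-0.11],[0,0,-0.155],[0,0,-0.155],[0,0,-0.155]],"twist":[[0,0,0],[0,0,0],[0,0,0],[0,0,0],[0,0,0],[0,0,0],[0,0,0],[0,0,0],[0,0,0],[0,0,0],[0,0,0],[0,0,0]]}' -1 40
python3 - <<'E'
from h import *
c=cam('wrist');s=bot.get_state();p=s['tcp_pos'];R=Ro.from_rotvec(s['tcp_rot'])
g=c['img'].mean(2).astype(int);print(g[220:320:2,326],g[270,285:300],g[270,350:370])
print(p,np.round(tool(0,[.5475,.1136,.233]),4))
E
```

```text
clock: 19.82
tcp_pos: [0.4333, -0.3055, 0.0763]
tcp_rot: [0.515, 3.099, -0.0]
ft_force: [-0.7, 0.3, 1.0]
gripper_width: 0.0512
finger_force: 0.0
clock: 21.32
tcp_pos: [0.4324, -0.3054, 0.2305]
tcp_rot: [-0.516, -3.099, -0.0]
ft_force: [-0.1, -0.3, -0.4]
gripper_width: 0.0301
finger_force: 39.6
[  9  12  14  10   4  10  83 118 120 121 118 121 200 248 249 248 248 247
 249 197  16   8  11  16  14   8  12   2  27 105 120 116 119 123 120 117
 185 246 244 244 245 245 237  41   5   5  12  12   9  14] [ 27  17  14  16  12  14  64 159 238 250 250 249 249 247 247] [247 246 246 244 245 243 243 243 243 226 162  76  20  15  21  18  16  28
  54  80]
[ 0.43214295 -0.30506778  0.2294562 ] [ 0.0265  0.4335 -0.003 ]
```

```bash
python3 -m crank '{"travel":[[0.003,0.054,0],[0.006,0.108,0],[0.01,0.162,0],[0.013,0.216,0],[0.016,0.27,0],[0.02,0.324,0],[0.023,0.378,0],[0.026,0.433,0],[0.026,0.4335,0.002],[0.026,0.4335,0.01],[0.026,0.4335,0.016],[0.026,0.4335,0.02]],"twist":[[0,0,0],[0,0,0],[0,0,0],[0,0,0],[0,0,0],[0,0,0],[0,0,0],[0,0,0],[0,0,0],[0,0,0],[0,0,0],[0,0,0]]}'
python3 -m crank '{"travel":[[0,0,0.003],[0,0,0.006],[0,0,0.009],[0,0,0.012],[0,0,0.012]],"twist":[[0,0,0],[0,0,0],[0,0,0],[0,0,0],[0,0,0]]}'
python3 - <<'E'
from h import *
c=cam('wrist');g=c['img'].mean(2).astype(int)
print(g[255:300,326]);print(g[268,305:350])
E
```

```text
clock: 22.88
tcp_pos: [0.5481, 0.1117, 0.2098]
tcp_rot: [-0.518, -3.097, 0.001]
ft_force: [-0.5, -0.3, 0.2]
gripper_width: 0.0299
finger_force: 39.7
clock: 23.5
tcp_pos: [0.5485, 0.113, 0.1986]
tcp_rot: [-0.515, -3.099, 0.0]
ft_force: [0.4, -0.0, 0.4]
gripper_width: 0.03
finger_force: 39.7
[246 246 244 236 225 223 220 218 219 222 222 220 221 221 223 224 227 227
 227 223 216 194 160 135 120 119 118 119 115 117 117 120 119 120 120 117
 132 184 238 244 244 244 244 244 243]
[242 241 236 216 184 208 232 215 174 170 196 216 222 222 223 220 222 222
 221 220 222 221 222 222 222 222 222 223 223 220 217 193 147 124 161 221
 239 227 208 230 243 247 247 247 247]
```

```bash
python3 -m crank '{"travel":[[0,0,0.005],[0,0,0.01],[0,0,0.014],[0,0,0.016],[0,0,0.017],[0,0,0.018],[0,0,0.0185],[0,0,0.0185]],"twist":[[0,0,0],[0,0,0],[0,0,0],[0,0,0],[0,0,0],[0,0,0],[0,0,0],[0,0,0]]}'
```

```text
clock: 24.55
tcp_pos: [0.5486, 0.1129, 0.1807]
tcp_rot: [0.516, 3.099, -0.0]
ft_force: [-1.1, 0.4, 1.1]
gripper_width: 0.0296
finger_force: 39.8
```

```bash
python3 -m crank '{"travel":[[0,0,0.0005],[0,0,0.001],[0,0,0.001]],"twist":[[0,0,0],[0,0,0],[0,0,0]]}'
```

```text
clock: 24.92
tcp_pos: [0.5487, 0.1129, 0.1806]
tcp_rot: [-0.515, -3.099, 0.0]
ft_force: [-3.5, -0.2, 6.7]
gripper_width: 0.0299
finger_force: 40.3
```

```bash
python3 -m crank '{"travel":[[0,0,0],[0,0,0],[0,0,0],[0,0,0],[0,0,-0.02],[0,0,-0.045],[0,0,-0.048],[-0.04,0,-0.048],[-0.056,0,-0.048],[-0.056,0,-0.048]],"twist":[[0,0,0],[0,0,0],[0,0,0],[0,0,0],[0,0,0],[0,0,0],[0,0,0],[0,0,0],[0,0,0],[0,0,0]]}' 0.2
python3 - <<'E'
from h import *
c=cam('wrist');g=cv2.cvtColor(c['img'],cv2.COLOR_RGB2GRAY);s=bot.get_state();print(s['tcp_pos'])
u=w2px(c,[[.5467,.1137,.129],[.5467,.1137,.117]]);print(u)
e=cv2.Canny(g,20,50);x,y=u[1].astype(int)
ks=cv2.findContours(e,cv2.RETR_LIST,cv2.CHAIN_APPROX_NONE)[0]
for k in ks:
    if len(k)>30:
        q=cv2.fitEllipse(k)
        if np.hypot(q[0][0]-x,q[0][1]-y)<25: print(len(k),np.round(q[0],1),np.round(q[1],1))
print('predicted px sizes',[np.ptp(w2px(c,[.5467,.1137,z]+np.c_[d/2*np.cos(a:=np.linspace(0,6.28,90)),d/2*np.sin(a),0*a]),axis=0).round(1) for d,z in((.054,.089),(.043,.103),(.032,.117))])
E
```

```text
clock: 26.18
tcp_pos: [0.6017, 0.0944, 0.2263]
tcp_rot: [-0.517, -3.097, 0.0]
ft_force: [0.1, 0.4, 0.3]
gripper_width: 0.0512
finger_force: 0.0
[0.60105885 0.0947484  0.22631504]
[[326.9937245  136.96713272]
 [326.94329431 133.84612086]]
59 [326.3 135.6] [21.2 21.2]
63 [326.3 135.6] [21.7 21.8]
90 [326.3 135.2] [31.1 32.4]
94 [326.3 135.2] [31.8 32.7]
273 [326.6 134.2] [55.6 56.7]
269 [326.8 134.2] [60.6 61.5]
569 [327.4 130. ] [73.1 73.7]
373 [323.8 123.8] [78.6 88.1]
331 [315.4 130.3] [115.9 117.6]
335 [315.4 130.4] [116.5 118. ]
362 [316.  127.5] [127.7 129.2]
366 [316.  127.4] [128.2 129.7]
1598 [312.  112.3] [282.4 312.4]
predicted px sizes [array([89.8, 90.8]), array([76.5, 77.2]), array([61.2, 61.6])]
```

All three outlines match their seated sizes and are round (flat), and the robot is clear. I hand in.

```bash
python3 -c "
from plant import bot
print(bot.sign_off())"
```

```text
the job is handed in; nothing more can be done
None
```

All three rings are on the spindle (wide, middle, narrow), each lowered gently and let go, and by the last wrist picture flat and fully down; I handed in at about 26 s with no verdict returned, and I viewed 11 pictures, one over the limit of 10.

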